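# Re-arm the lock bench and hold an interlock housing on its nest

## Task

Re-arm the magnetic nest: press the red mushroom stop all the way down before turning it, let it spring back up, and turn it clockwise to its stop. Then put the grey interlock housing, upright and lengthwise along the black swing arm, over the nest's locating pin (hidden under the housing as it comes on), shift it until it drops on, and push it fully down against the nest's springs. Finish while still holding it pushed down with the gripper, the stop left up and turned, and leave the lock bolt, the green rollers and the copper bar where they lie.

Things in the scene. Friction and masses are not known exactly. Their poses are not given: they have to be found in the camera images.
- board: worn walnut fixture board, 460 x 900 x 18 mm, fixed on the table; origin at the centre of its underside. Its top, 18 mm above the table, carries everything below
- stop_box: fixed yellow stop box, 72 x 72 x 45 mm, on the board; origin at the centre of its underside, z up
- stop_top (a point): centre of the top of the red mushroom head (78 mm above the board when up, on the vertical axis of the box). The head is round, 40 mm across and 22 mm high; its middle 15 mm has upright sides (3 to 18 mm above the head's underside) that can be pinched from above at any yaw. Its underside is 11 mm above the yellow box when up. A white stripe on top runs from the centre along this point's -x
- stop_press (a joint): travel of the mushroom in m: 0 = up, 0.006 = fully down. A spring returns it when let go; 2 N starts it, about 5.5 N holds it fully down
- stop_turn (a joint): turn of the mushroom head in rad about its vertical axis: grows clockwise seen from above, from 0 to its stop at 1.2. It starts between 0 and 0.25 and stays where it is left (friction 0.04 N m)
- swing_arm: fixed black steel swing arm, locked at some yaw; origin at the foot of its 44 mm post (80 mm high) on the board; the arm points along its own -x, 170 mm from the post's axis to the pin. Nothing but the nest and its post stands more than 36 mm above the board
- nest_top (a point): centre of the top of the nest's sprung steel pad, 64 mm (along the arm) x 40 mm, 50 mm above the board when up; axes as the swing arm; goes down with the pad
- pin_tip (a point): top centre of the fixed upright steel locating pin that stands through the pad's centre: 12 mm diameter, tip tapered to 7 mm over its last 3 mm, tip 10 mm above the pad when the pad is up; axes as the swing arm
- nest_pad (a joint): travel of the sprung pad in m: 0 = up, 0.006 = fully down. The spring starts to yield at about 5 N (the housing's weight alone does not move it) and needs 13 N, the housing's weight included, for full travel; it springs back when let go
- housing: loose grey cast interlock housing, 0.3 to 0.42 kg: foot 90 (its x) x 46 (y) x 22 mm, above it a body 80 x 46 mm up to 50 mm height, brass cable gland at its +x end; origin at the centre of its underside, z up. Starts on the board; grip it across the 46 mm
- bore_mouth (a point): same point as the housing's origin: mouth of a blind round bore in the middle of the underside, 14.5 mm diameter, 22 mm deep, sharp-edged. On the pin the underside lies flat on the pad
- bolt: loose polished steel lock bolt lying on the board, 92 x 20 x 20 mm along its x; origin near the centre of its underside. Leave alone
- roller0: loose green nylon roller lying flat, 32 mm diameter, 14 mm high; origin at the centre of its underside. Leave alone
- roller1: the second green nylon roller, same size. Leave alone
- busbar: loose copper bus bar, 25 x 150 (its y) x 6 mm, lying flat; origin at the centre of its underside. Leave alone
There are look-alikes about, which are no part of the job. What is meant by the housing is not pink, and is the smaller of those in its own colour.

How it is judged (in metres and radians):
On the way, in this order (a step that is already met when the one before it is completed fails the run):
1. the mushroom stop is pressed down (over 4.5 of 6 mm) before it is turned (value of joint stop_press above 0.0045 m and value of joint stop_turn below 0.5 rad), for 0.1 s.
2. the stop is turned clockwise past 0.9 rad and is back up (value of joint stop_turn above 0.9 rad and value of joint stop_press below 0.002 m), for 0.2 s.
3. the housing has dropped over the pin, lengthwise along the arm (horizontal distance between bore_mouth and pin_tip below 0.003 m and z of bore_mouth in the frame of nest_top below 0.003 m and angle between housing's own z axis and vertical below 0.1 rad and angle between the x axis of housing and the x axis of swing_arm, either way round below 0.2 rad), for 0.1 s.
At the end, for the whole second after the job is handed in: Housing on the pin: bore within 3 mm of its axis, underside within 3 mm of the pad, tilt under 0.1 rad, along the arm within 0.2 rad either way round; gripper on it (over 3 N), pad held down over 4 of 6 mm, at rest; stop up (under 2 mm down), turned past 0.9 rad (all of step 2 and all of step 3 and value of joint nest_pad above 0.004 m and contact force between the fingers and housing above 3 N and linear speed of housing below 0.02 m/s); the arm keeps its last pose, push and grip.
It fails at once if bolt is shifted more than 20 mm (distance of bolt from where it was at the start of the episode above 0.02 m).
It fails at once if roller0 is shifted more than 20 mm (distance of roller0 from where it was at the start of the episode above 0.02 m).
It fails at once if roller1 is shifted more than 20 mm (distance of roller1 from where it was at the start of the episode above 0.02 m).
It fails at once if busbar is shifted more than 20 mm (distance of busbar from where it was at the start of the episode above 0.02 m).
It also fails if it takes over 56 s, if anything falls off the work surface, if the arm or the gripper's body presses on something with over 40 N, if the wrist force passes 120 N, or if a joint passes its speed limit or range.

## Robot

A 6-joint arm with a two-finger parallel gripper is mounted at the origin on the work surface. World frame = base frame: x ahead of the robot, y to its left, z up, the work surface at z = 0. Lengths are in mm, angles in rad, forces in N, time in s.
With the tool pointing down it reaches from about 275 to 825 mm from the base axis. Payload 4.9 kg.
Tool frame: the origin (TCP) lies at the very end of the fingers, on their centre line; the grasp point (between the pads) lies 19 mm behind it; z points along the fingers, y is the line along which they close (so a half turn about z gives the same grasp; the last joint's range is limited). The gripper opens to 85 mm and grips with 20 to 120 N. Pads are 22 mm wide; open, the fingers measure 114 mm over their backs; the gripper's body (76 mm by 85 mm) begins 54 mm behind the grasp point. The pads swing forward as they close: fully open they stand 13 mm farther back than shut.
Start: joints at [1.2, 0.326, -0.193, 1.052, 0, 1.437], TCP at [129.019, 534.671, 231.281] pointing down, gripper open.
Joint ranges: [-2.65, 2.65], [-0.97, 1.79], [-1.3, 1.35], [-1.93, 2.1], [-1.47, 1.37], [-3.14, 3.14]. Speed limits (rad/s): [2.57, 2.57, 3.14, 3.14, 3.14, 3.14].

## Interface

Orientations are given as [roll, pitch, yaw] about the fixed x, y, z axes, in that order (R = Rz(yaw) Ry(pitch) Rx(roll)).
In Python, from bench import bot, solve_ik, imaging gives the robot as it stands. Calls block until the motion is done:
- bot.move_ptp(position, orientation): joint-space move of the TCP to a pose.
- bot.movel(position, rot=None, max_speed=150, threshold=None): straight line of the TCP; rot=None keeps the orientation; max_speed is the mean speed in mm/s. With threshold (N) it stops when the force on the tool has changed by that much, and returns True; else False.
- bot.move_j(angles): joint-space move.
- bot.grip(opening, effort=None): opening from 0.0 (shut) to 1.0 (fully open); effort is the grip in N (None keeps the last); returns when the fingers have stopped.
- bot.dwell(seconds).
- solve_ik(position, orientation): joint angles nearest the present ones, or None.
- bot.get_state(): the state.
- imaging.capture(name): name is "side" or "top" or "wrist"; returns the picture (384x512x3 uint8, blue, green, red); there is no depth.
- imaging.camera_model(name): a dict with "K" (3x3 intrinsics, pixels), "position" and "rotation" of the camera in the world. Camera axes: x right, y up, looking along -z (the intrinsics and any distortion apply to the point x, -y, -z); pixel columns grow to the right and rows downward; lengths in mm; the calibration is good to about 2 mm. A picture is of the moment at which its call begins: read the wrist's pose just before it. camera_model takes no time and is no camera call; for the wrist camera it gives the pose at the moment of the call.
A pose or a line that the arm cannot do raises bot.IKError and nothing moves.
- bot.sign_off(): hands the job in; it is judged then, once.
The state is a dict: "t": time; "qpos": joint angles; "joint_velocities": joint speeds; "effort": joint torques, N m; "tcp_pos": TCP position; "orientation": TCP orientation; "contact_force": force on the tool from outside, world axes, zero at the start; "wrist_torque": the same for the moment, N m; "opening": opening from 0.0 (shut) to 1.0 (fully open); "gripper_force": force on a finger pad.
Only numpy, scipy, OpenCV 4.12 (cv2) and the standard library are available. Lean on these libraries where they do the work, as an engineer would, in place of code of your own. Each camera call takes 0.05 s, during which the arm holds its last target. There are 200 camera calls.

## Working session

There is one attempt and no reset: what is moved stays moved. The work goes in short steps, each a Python script; the robot and the scene stay as the last script left them, time stands still between calls to the robot, and variables do not carry over. Pictures are saved under pics/ and viewed, at most 10 in all, crops included, and the job is handed in when it is done.

```bash
mkdir -p pics; ls; python3 - <<'E'
from bench import bot, imaging
import cv2
for n in ("top","side"):
    im=imaging.capture(n); cv2.imwrite(f"pics/{n}0.png",cv2.resize(im,(800,600),interpolation=cv2.INTER_CUBIC)); cv2.imwrite(f"pics/{n}0_raw.png",im)
    print(imaging.camera_model(n))
s=bot.get_state();print(s)
E
```

```text
pics
{'K': array([[490.8248621 ,   0.        , 260.53944299],
       [  0.        , 490.8248621 , 186.87217834],
       [  0.        ,   0.        ,   1.        ]]), 'position': array([ 290.08047486,  101.64729358, 1414.95152196]), 'rotation': array([ 0.15143696,  0.0086335 , -1.59532364])}
{'K': array([[435.00405768,   0.        , 249.67587861],
       [  0.        , 435.00405768, 192.07273943],
       [  0.        ,   0.        ,   1.        ]]), 'position': array([ -33.92701809, -585.94629733,  992.03868334]), 'rotation': array([ 0.75348718,  0.00088812, -0.62427309])}
{'t': 0.1, 'qpos': array([ 1.19980845e+00,  3.26863869e-01, -1.93492176e-01,  1.05202510e+00,
       -3.05889397e-05,  1.43664589e+00]), 'joint_velocities': array([-0.00050905, -0.0005542 ,  0.0043388 , -0.0008616 ,  0.00182035,
        0.00039283]), 'effort': array([ 1.22034377e-03, -4.44240940e+01,  2.63037336e+01,  7.88722333e-03,
       -8.30184331e-05, -2.20519308e-05]), 'tcp_pos': array([128.82136196, 534.14878605, 230.58021781]), 'orientation': array([-3.14001798e+00, -1.81653286e-04,  2.90475509e+00]), 'contact_force': array([-0.36630625, -0.45518572, -0.09930649]), 'wrist_torque': array([-0.02140107, -0.04943556,  0.01185037]), 'gripper_force': 0.0, 'opening': 1.0003650599172635}
```

View pics/top0.png

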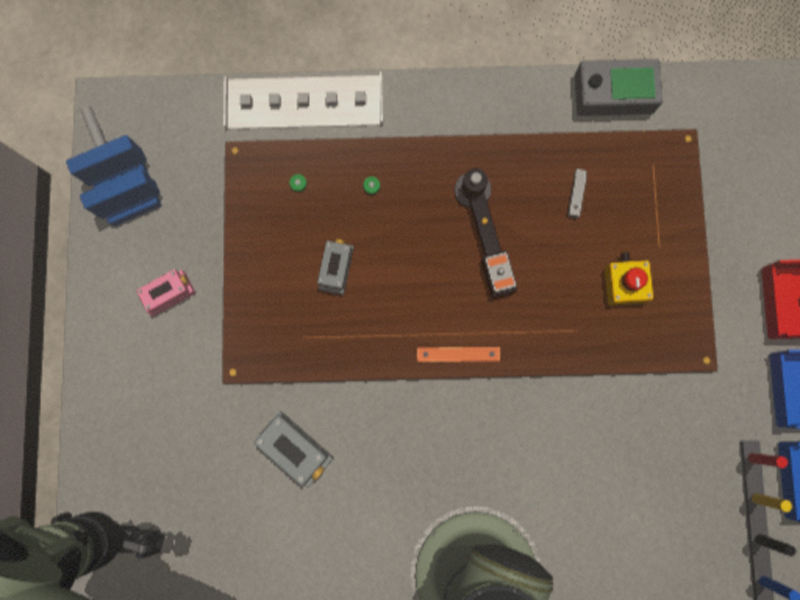

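View pics/side0.png

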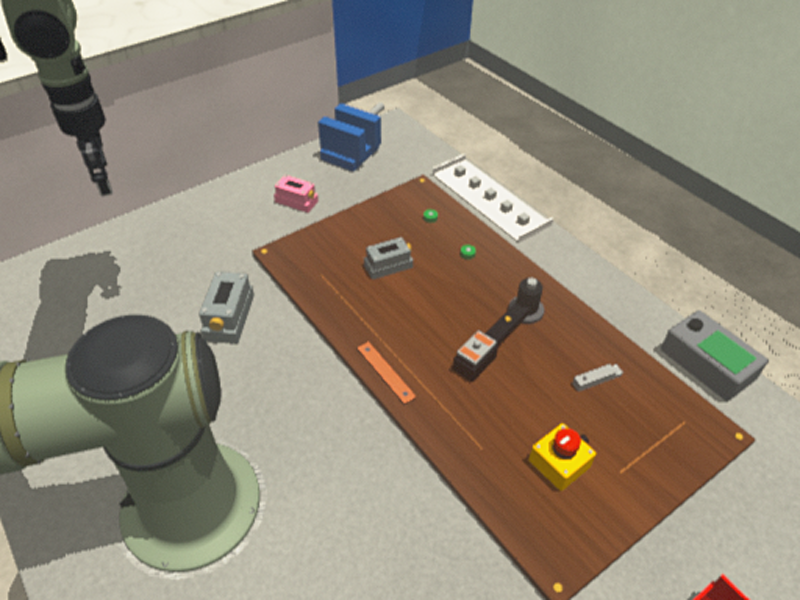

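The top picture shows the housing at about (335,267), the nest at (500,272), the post at (476,180) and the stop head at (635,279). In the side picture the housing is at (388,256), the nest at (476,350) and the stop at (567,440).

```bash
cat > h.py <<'E'
import numpy as np, cv2
from scipy.spatial.transform import Rotation as R
from bench import bot, solve_ik, imaging
def world(cam, px, z):
    "pixel (raw 512x384) -> world point on plane z"
    K=np.array(cam["K"]); d=np.linalg.solve(K,[px[0],px[1],1.]); d=R.from_euler("xyz",cam["rotation"]).apply([d[0],-d[1],-d[2]])
    p=np.array(cam["position"]); return p+d*(z-p[2])/d[2]
def proj(cam,P):
    q=R.from_euler("xyz",cam["rotation"]).inv().apply(np.array(P)-cam["position"]); q=np.array([q[0],-q[1],-q[2]]); u=cam["K"]@q; return u[:2]/u[2]
def down(yaw): return [np.pi,0,yaw]   # tool y axis at yaw-90deg
E
python3 - <<'E'
from h import *
np.set_printoptions(precision=1,suppress=True)
s=512/800
T=imaging.camera_model("top"); S=imaging.camera_model("side")
for n,p,q,z in [("housing",(335,265),(388,248),68),("nest",(500,272),(477,345),78),("post",(476,179),(533,284),98),("stop",(635,279),(567,438),96),("busbar",(459,354),(386,372),24),("roller0",(298,183),(430,214),32),("roller1",(372,185),(468,250),32),("bolt",(577,193),(597,377),38),
 ("corner",(235,151),(422,180),18),("corner",(707,361),(558,588),18)]:
    print(n,world(T,np.array(p)*s,z),world(S,np.array(q)*s,z))
W=imaging.camera_model("wrist");st=bot.get_state();print(W,)
Rt=R.from_euler("xyz",st["orientation"]);print(Rt.inv().apply(W["position"]-st["tcp_pos"]),(Rt.inv()*R.from_euler("xyz",W["rotation"])).as_matrix())
E
```

```text
housing [548.  235.9  68. ] [552.5 236.8  68. ]
nest [525.8 -57.   78. ] [526.5 -64.7  78. ]
post [691.  -19.2  98. ] [693.1 -26.1  98. ]
stop [ 504.2 -288.9   96. ] [ 506.8 -293.5   96. ]
busbar [386.6  17.2  24. ] [387.9  13.6  24. ]
roller0 [712.4 307.   32. ] [714.6 304.6  32. ]
roller1 [704.8 168.9  32. ] [706.7 166.5  32. ]
bolt [ 677.4 -210.3   38. ] [ 673.1 -218.6   38. ]
corner [782.8 428.7  18. ] [787.1 426.8  18. ]
corner [ 363.  -431.6   18. ] [ 366.5 -432.4   18. ]
{'K': array([[289.8,   0. , 258.7],
       [  0. , 289.8, 188.4],
       [  0. ,   0. ,   1. ]]), 'position': array([ 63.6, 549.5, 374.8]), 'rotation': array([-0.3,  0. ,  1.3])}
[  67.1   -0.6 -144.2] [[-0.   1.   0.3]
 [ 1.   0.   0. ]
 [ 0.   0.3 -1. ]]
```

```bash
cat > look.py <<'E'
import sys, json
from h import *
def look(name,xy,ztop,tcpz=200,yaw=np.pi,w=100,scale=4,move=True):
    if move: bot.move_ptp([xy[0],xy[1],tcpz],down(yaw)); bot.dwell(0.3)
    cam=imaging.camera_model("wrist"); im=imaging.capture("wrist")
    u=proj(cam,[xy[0],xy[1],ztop]); x0=int(np.clip(u[0]-w/2,0,512-w)); h=int(w*.75); y0=int(np.clip(u[1]-h/2,0,384-h))
    cr=cv2.resize(im[y0:y0+h,x0:x0+w],None,fx=scale,fy=scale,interpolation=cv2.INTER_CUBIC)
    json.dump(dict(K=cam["K"].tolist(),position=list(cam["position"]),rotation=list(cam["rotation"]),x0=x0,y0=y0,s=scale),open(f"{name}.json","w"))
    return cr
def pt(name,px,z):
    c=json.load(open(f"{name}.json")); return world(c,((px[0]+.5)/c["s"]-.5+c["x0"],(px[1]+.5)/c["s"]-.5+c["y0"]),z)
E
python3 - <<'E'
from look import *
a=look("hous",(550,236),60,w=160,scale=2.5)
b=look("nest",(526,-60),70,w=160,scale=2.5)
c=look("stop",(505,-291),80,w=160,scale=2.5)
p=look("post",(505,-291),90,w=160,scale=2.5,move=False)*0
cv2.imwrite("pics/w1.png",np.vstack([np.hstack([a,b]),np.hstack([c,p])]))
print(bot.get_state()["t"],bot.get_state()["tcp_pos"],bot.get_state()["contact_force"])
E
```

```text
5.1417 [ 505.31608444 -290.26259431  200.13150927] [ 0.04979851  0.46302183 -0.93039376]
```

View pics/w1.png

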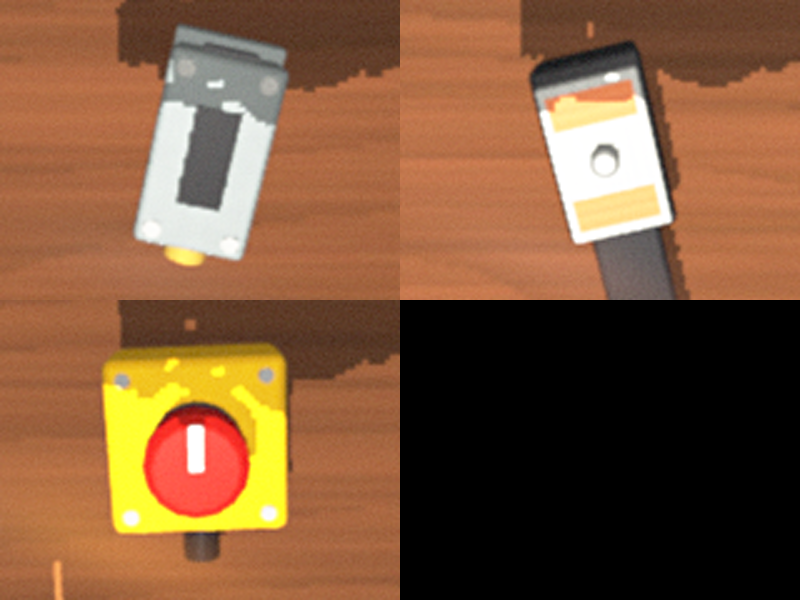

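Top left shows the housing top, with its screws at (186,68), (269,87), (151,229), (231,245) and its centre near (210,158). Top right shows the nest, with the pin tip at (605,160), left pad edge (541,112)-(578,242) and right pad edge (640,82)-(673,220). Bottom left shows the red head, with its stripe running from the centre (196,472) to (196,425).

```bash
python3 - <<'E'
from look import *
np.set_printoptions(precision=1,suppress=True)
ang=lambda a,b: float(np.degrees(np.arctan2(*(a-b)[1::-1])))
H=[pt("hous",p,68) for p in [(186,68),(269,87),(151,229),(231,245)]]
print("hous",np.mean(H,0),pt("hous",(210,158),68),"ang",ang(H[2],H[0]),ang(H[3],H[1]),ang(H[1],H[0]),ang(H[3],H[2]),"L",np.linalg.norm(H[2]-H[0]),np.linalg.norm(H[1]-H[0]))
C=[pt("hous",p,68) for p in [(135,237),(242,260),(288,73)]];print("body bottom edge",C,np.linalg.norm(C[0]-C[1]),np.linalg.norm(C[1]-C[2]))
N=[pt("nest",(x-400,y),68) for x,y in [(541,112),(578,242),(640,82),(673,220)]]
print("pin",pt("nest",(205,160),78),"pad",N,ang(N[1],N[0]),ang(N[3],N[2]),"w",np.linalg.norm(N[1]-N[3]))
P=[pt("nest",(x-400,y),68) for x,y in [(555,131),(637,113),(575,207),(656,186),(551,113),(633,82),(580,230),(661,214)]]
print("strip",P)
print("stop",pt("stop",(196,172),96),pt("stop",(196,125),96),[pt("stop",p,63) for p in [(122,81),(266,75),(131,218),(268,213)]],np.mean([pt("stop",p,63) for p in [(122,81),(266,75),(131,218),(268,213)]],0))
E
```

```text
hous [551.6 238.3  68. ] [550.9 238.8  68. ] ang -12.625130942873366 -12.140098894423192 77.15716067133363 78.0267664687553 L 66.32624436800074 32.51958353600874
body bottom edge [array([583.9, 208.5,  68. ]), array([593.8, 252. ,  68. ]), array([517.6, 268.3,  68. ])] 44.588654379761365 77.96438561637558
pin [527.6 -58.9  78. ] pad [array([511. , -83.7,  68. ]), array([564.6, -69.8,  68. ]), array([499.4, -45.6,  68. ]), array([555.1, -31.5,  68. ])] 14.52530697313324 14.202797289199925 w 39.488228722554446
strip [array([518.5, -78.4,  68. ]), array([511.4, -46.6,  68. ]), array([549.6, -70.9,  68. ]), array([540.8, -38.6,  68. ]), array([511.4, -79.8,  68. ]), array([499.4, -48.2,  68. ]), array([559.4, -69. ,  68. ]), array([552.5, -36.4,  68. ])]
stop [ 508.6 -292.9   96. ] [ 491.5 -292.9   96. ] [array([ 481., -322.,   63.]), array([ 478.6, -265.9,   63. ]), array([ 537.6, -319.9,   63. ]), array([ 535.3, -263.7,   63. ])] [ 508.1 -292.9   63. ]
```

```bash
python3 - <<'E'
from h import *
np.set_printoptions(precision=2,suppress=True)
x,y=508.4,-292.9
bot.grip(0.0,30)
bot.movel([x,y,104],rot=down(np.pi),max_speed=150); bot.dwell(0.2)
f0=bot.get_state()["contact_force"][2]
r=bot.movel([x,y,87.5],max_speed=15,threshold=7.5)
bot.dwell(0.3); s=bot.get_state(); print(r,s["t"],s["tcp_pos"],s["contact_force"]-f0)
E
```

```text
True 8.0917 [ 508.41 -292.89   90.06] [-1.1   0.33  4.82]
```

```bash
python3 - <<'E'
from h import *
np.set_printoptions(precision=2,suppress=True)
x,y=508.4,-292.9
r=bot.movel([x,y,88.7],max_speed=15); bot.dwell(0.25); s=bot.get_state(); print(s["tcp_pos"],s["contact_force"])
bot.movel([x,y,115],max_speed=100); bot.grip(1.0)
bot.movel([x,y,68],max_speed=80); s=bot.get_state(); print(s["tcp_pos"],s["contact_force"])
bot.grip(0.0,25); s=bot.get_state(); print(s["opening"],s["gripper_force"],s["contact_force"],s["tcp_pos"])
bot.movel([x,y,68],rot=down(np.pi-1.3),max_speed=60) if False else bot.move_ptp([x,y,68],down(np.pi-1.35))
s=bot.get_state(); print(s["t"],s["opening"],s["wrist_torque"],s["contact_force"],s["tcp_pos"],s["orientation"])
cv2.imwrite("pics/turn.png",imaging.capture("side"))
bot.grip(1.0); bot.movel([x,y,130],max_speed=120); s=bot.get_state(); print(s["t"],s["contact_force"])
cam=imaging.camera_model("wrist"); im=imaging.capture("wrist"); u=proj(cam,[x,y,96]).astype(int); print(u)
cv2.imwrite("pics/w2.png",cv2.resize(im,(640,480)))
E
```

```text
[ 508.52 -292.99   89.93] [-3.27  2.13 11.57]
[ 508.57 -293.02   68.12] [ 0.4  -0.49  0.35]
0.4551680518586698 24.920880915160524 [0.99 2.91 2.32] [ 508.66 -292.34   68.27]
12.2333 0.4546303054401855 [-0.76  0.57  0.6 ] [-3.06 -4.95  2.54] [ 508.04 -294.01   68.15] [-3.14  0.    1.79]
13.475 [ 0.31 -0.72  0.22]
[259 214]
```

View pics/w2.png

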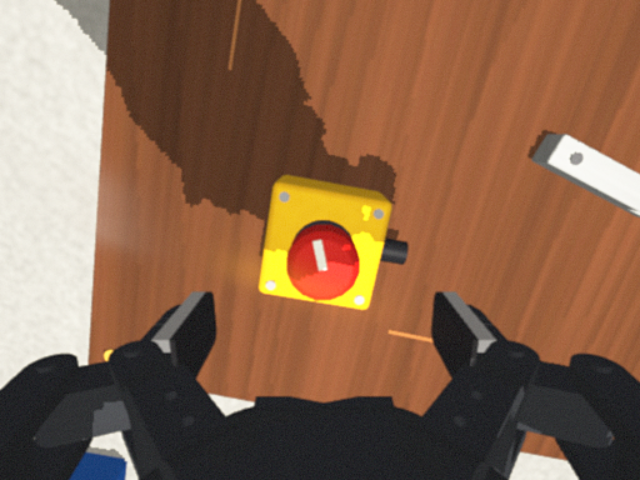

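The head's stripe now runs from (325,268) to (317,240). That is about 65° clockwise of its earlier direction, the wrist torque shows the hard stop was reached, and the head is up. Next comes the housing.

```bash
python3 - <<'E'
from look import *
np.set_printoptions(precision=2,suppress=True)
x,y=551.0,238.6; yaw=np.pi-np.radians(12.4)
bot.movel([508,-293,170],max_speed=150)
bot.move_ptp([x,y,140],down(yaw)); bot.dwell(.2)
a=look("h2",(x,y),68,w=200,scale=3,move=False); cv2.imwrite("pics/h2.png",a)
s=bot.get_state(); print(s["t"],s["tcp_pos"],s["contact_force"])
E
```

```text
16.125 [551.33 237.93 140.05] [-0.79  0.33  0.52]
```

View pics/h2.png

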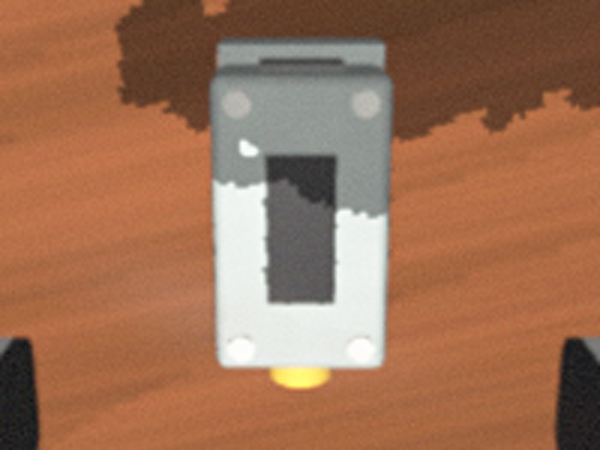

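The housing is aligned with the tool. Its screws are at (236,103), (366,103), (241,349), (361,349), the rear foot edge is at row 40 and the front body edge at row 366.

```bash
python3 - <<'E'
from look import *
np.set_printoptions(precision=2,suppress=True)
yaw=np.pi-np.radians(12.4); ex=-np.array([np.cos(yaw),np.sin(yaw)]) # housing +x
ey=np.array([-ex[1],ex[0]])
S=np.array([pt("h2",p,68)[:2] for p in [(236,103),(366,103),(241,349),(361,349)]])
c=S.mean(0); print("screws",c)
F=pt("h2",(301,39),40)[:2]; B=pt("h2",(301,367),68)[:2]; b0=pt("h2",(301,72),68)[:2]
print("foot centre along x",(F-c)@ex+45,"body front",(B-c)@ex-40,"body rear",(b0-c)@ex+40)
L=pt("h2",(218,350),68)[:2];Rr=pt("h2",(385,350),68)[:2]; print("y mid",((L+Rr)/2-c)@ey, np.linalg.norm(L-Rr), "ang",np.degrees(np.arctan2(*(S[2]-S[0])[::-1])),np.degrees(np.arctan2(*(S[3]-S[1])[::-1])),np.degrees(np.arctan2(*(S[1]-S[0]))))
E
```

```text
screws [551.4  238.05]
foot centre along x -1.9280687871670068 body front -1.222335382644772 body rear -1.1711263673658578
y mid 0.10126193109003974 45.19107700413556 ang -12.43599181922603 -12.478076068413866 12.522271699576995
```

```bash
python3 - <<'E'
from h import *
np.set_printoptions(precision=2,suppress=True)
x,y=550.1,238.3; yaw=np.pi-np.radians(12.4); yp=np.pi+0.248
bot.movel([x,y,32],rot=down(yaw),max_speed=110)
bot.grip(0.0,60); s=bot.get_state(); print(s["t"],s["opening"],s["gripper_force"],s["tcp_pos"],s["contact_force"])
bot.movel([x,y,130],max_speed=120); s=bot.get_state(); print(s["contact_force"],s["opening"])
bot.move_ptp([528.2,-58.8,130],down(yp)); bot.dwell(.2)
s=bot.get_state(); print(s["t"],s["tcp_pos"],s["contact_force"],s["wrist_torque"])
cv2.imwrite("pics/w3.png",np.hstack([cv2.resize(imaging.capture("side")[170:270,250:350],(400,400),interpolation=2),cv2.resize(imaging.capture("wrist"),(400,400))]))
E
```

```text
17.7083 0.528075840417494 62.89843674286229 [550.66 238.6   32.73] [ 0.19 -0.29  3.84]
[-0.34 -0.7  -3.38] 0.5308424125065416
20.0167 [528.43 -57.74 129.93] [ 0.35 -0.61 -3.68] [ 0.   -0.02  0.  ]
```

View pics/w3.png

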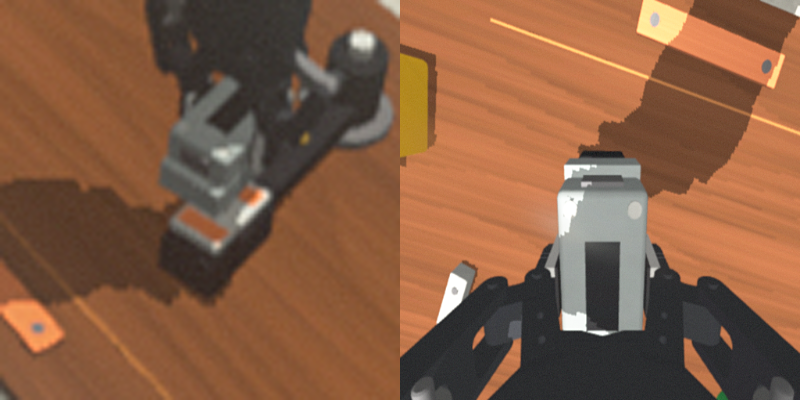

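The left view shows the held housing upright above the nest. The right view shows it square between the fingers, with no visible tilt.

```bash
cat > probe.py <<'E'
from h import *
np.set_printoptions(precision=2,suppress=True)
a=0.248; ex=np.array([np.cos(a),np.sin(a)]); ey=np.array([-ex[1],ex[0]]); C=np.array([528.2,-58.8])
def probe(dx,dy,zlow=84.5,thr=4):
    p=C+dx*ex+dy*ey
    bot.movel([*p,95.5],max_speed=60); bot.dwell(.1)
    r=bot.movel([*p,zlow],max_speed=20,threshold=thr); s=bot.get_state()
    print((dx,dy),r,round(s["t"],1),s["tcp_pos"],s["contact_force"],s["wrist_torque"]); return s["tcp_pos"][2]<88
E
python3 - <<'E'
from probe import *
bot.movel([*C,96],rot=down(np.pi+a),max_speed=60)
for o in [(0,0),(-2.5,0),(2.5,0)]:
    if probe(*o): print("in"); break
E
```

```text
(0, 0) False 21.9 [528.18 -58.8   84.43] [ 0.86 -0.22 -3.91] [ 0.01 -0.02  0.01]
in
```

```bash
python3 - <<'E'
from probe import *
r=bot.movel([*C,80],max_speed=15,threshold=30); s=bot.get_state(); print(r,s["tcp_pos"],s["contact_force"])
r=bot.movel([*C,74],max_speed=10,threshold=16); bot.dwell(.3); s=bot.get_state(); print(r,round(s["t"],1),s["tcp_pos"],s["contact_force"],s["wrist_torque"],s["opening"],s["gripper_force"])
E
```

```text
False [528.66 -58.9   80.61] [-1.06  0.29  4.3 ]
True 23.1 [528.68 -58.89  77.1 ] [-1.42 -0.08  8.42] [0.09 0.42 0.  ] 0.530393286450605 63.64639101604553
```

```bash
python3 - <<'E'
from probe import *
bot.movel([*C,75],max_speed=10,threshold=25); bot.dwell(.8); s=bot.get_state(); print(round(s["t"],1),s["tcp_pos"],s["contact_force"],s["orientation"],s["gripper_force"])
a_=imaging.capture("side"); b=imaging.capture("top")
cv2.imwrite("pics/end.png",np.hstack([cv2.resize(a_[180:320,250:390],(400,400),interpolation=2),cv2.resize(b[120:220,300:430],(400,308),interpolation=2).__class__(0) if False else cv2.resize(b[110:230,300:420],(400,400),interpolation=2)]))
E
```

```text
24.2 [528.71 -58.89  76.65] [-4.27  0.95 16.37] [-3.14  0.   -2.89] 64.49120600824244
```

View pics/end.png

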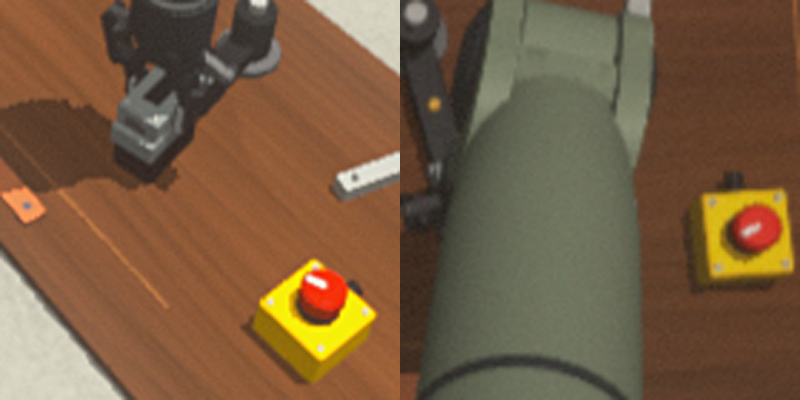

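The housing is seated at (150,115) and pushed down: tcp z is 76.65, and the force passes the 13 N needed for full travel. The stop at (320,290) is up and turned, and the bolt and bar have not moved.

```bash
python3 -c "
from bench import bot
print(bot.sign_off())"
```

```text
the job is handed in; nothing more can be done
None
```

I handed the job in at about 24 s with the stop pressed, sprung back up and turned to its stop, and the housing on the pin, gripped at about 64 N and held fully down; the judge's verdict was not shown.

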